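Shut the magnet case in the science-store drawer

TASK

Three identical steel cases stand in the drawer with their lids leaning back open. Shut the case that holds the black block magnet: from behind, push its lid just past upright and let it fall shut by its own weight, keeping off it as it drops and once it is closed. Leave the other two cases, with the brass bob and the round rubber stopper, standing open.

Things in the scene. Friction and masses are not known exactly. Their poses are not given: they have to be found in the camera images.
- magnet_case: Plain steel case fixed in the drawer, 100 mm (x) by 110 mm (y) by 50 mm high, 4 mm walls, holding a black ferrite block 60 x 40 x 22 mm. Origin: centre of its underside; z up. Its lid is hinged along the top of its +x side: the hinge line is parallel to y, 50 mm along +x from the origin and 50 mm above it.
- magnet_lid (a joint): Its lid: a plate 114 mm wide (y), 102 mm from hinge line to free edge, 4 mm thick, 10 mm skirt. Angle in rad: 0 shut and level, 1.57 upright, 1.95 leaning back against its stop, where it starts (free edge then 38 mm beyond the hinge line along case +x, 95 mm above it). The hinge is nearly free: under 1 N on the lid's back moves it; past upright it falls shut by itself.
- bob_lid (a joint): Lid of another case, identical in size and make, holding a brass pendulum bob 36 mm across and 40 mm tall. Same angle meaning; rests at 1.95 and must stay open. The three cases stand in a row across the drawer, at least 165 mm apart between centres, in any order.
- stopper_lid (a joint): Lid of the third identical case, holding a round rubber stopper 36 mm across and 30 mm tall. Same angle meaning; rests at 1.95 and must stay open.

How it is judged:
By the outcome, as a careful person would: the job done as asked, in the order asked, and still so for the second after the job is handed in, with the robot touching nothing.
It also fails if it takes over 27 s, if anything falls off the work surface, if the arm or the gripper's body presses on something with over 40 N, if the wrist force passes 120 N, or if a joint passes its speed limit or range.

ROBOT

A 7-joint arm with a two-finger parallel gripper is mounted at the origin on the work surface. World frame = base frame: x ahead of the robot, y to its left, z up, the work surface at z = 0. Lengths are in m, angles in rad, forces in N, time in s.
With the tool pointing down it reaches from about 0.4 to 0.85 m from the base axis. Payload 10.4 kg.
Tool frame: the origin (TCP) lies midway between the tips of the shut fingers; the grasp point (between the pads) lies hold_point_z behind it (hold_point_z is the distance from the TCP to the grasp point, in m); z points along the fingers, y is the line along which they close (so a half turn about z gives the same grasp; the last joint's range is limited). The gripper opens to 87 mm and grips with 3 to 60 N. Pads are 19 mm wide; open, the fingers measure 117 mm over their backs; the gripper's body (75 mm by 190 mm) begins 51 mm behind the grasp point.
Start: joints at [1.102, 0.332, -0.065, 1.46, 0.022, 1.35, -0.088], TCP at [0.27, -0.564, 0.187] pointing down, gripper open.
Joint ranges: [-2.6, 2.6], [-0.5, 2.12], [-1.47, 1.34], [0.16, 2.42], [-1.27, 4.41], [0.06, 2.06], [-2.6, 2.6]. Speed limits (rad/s): [2.22, 2.22, 2.79, 2.79, 3.14, 3.14, 3.14].

INTERFACE

Orientations are given as a unit quaternion [x, y, z, w].
In Python, from bench import * gives the robot as it stands. The module is installed in compiled form; this text tells all that it offers.
- The arm moves only by the tool drive_tool, never from a script. Its argument "increments" is a list of rows, each a list of 6 numbers: the shift along the tool's x, y, z scaled (see below), then the turn, a rotation vector about the tool's x, y, z scaled (see below). In form: [[dx, dy, dz, rx, ry, rz], ...]. A call has exactly 5 rows; each row is the pose to reach, as a shift and turn from the pose commanded when the call began, along the tool's axes at that moment; what a row does not reach only later rows make up. The controller multiplies each number of a shift by 300 mm and each number of a turn by pi/4 rad. A row lasts 1/12 s, in which the tool goes at most 41.7 mm and 7.16 degrees, less where a joint would pass 70% of its speed; a pose out of reach is approached as far as the arm can. A call with a number of a shift or a turn outside -1 to 1 is refused whole. A call with a gripper value outside its range is refused whole. "claw" is the closure, from 0 (fully open) to 1 (shut), set as the call begins (left out, the last holds). The fingers move at their own pace and stop on an object; "force" is the grip in N (left out, the last holds). Time passes only in rows, so rows that repeat a pose let the fingers close, or fill a call up. It gives the time, the measured TCP pose, the force, the opening and the grip force at its end, in the units of the state.
- read_state(): the state, without advancing time (a new reading comes with each control period).
- camera(name): name is "scene" or "top" or "wrist"; returns the picture (480x640x3 uint8, blue, green, red); there is no depth.
- get_calibration(name): a dict with "K" (3x3 intrinsics, pixels), "position" and "rotation" of the camera in the world. Camera axes: x right, y down, z forward; pixel columns grow to the right and rows downward; lengths in m; the calibration is good to about 2 mm. A picture is of the moment at which its call begins: read the wrist's pose just before it. get_calibration takes no time and is no camera call; for the wrist camera it gives the pose at the moment of the call.
- close_job(): hands the job in; it is judged then, once.
The state is a dict: "time": time; "joint_positions": joint angles; "joint_vel": joint speeds; "joint_torque": joint torques, N m; "ee_pos": TCP position; "eef_rot": TCP orientation; "ft_force": force on the tool from outside, world axes, zero at the start; "torque": the same for the moment, N m; "width": finger opening in m; "grip_force": force on a finger pad.
Only numpy, scipy, OpenCV 4.12 (cv2) and the standard library are available. Lean on these libraries where they do the work, as an engineer would, in place of code of your own. Each camera call takes 0.05 s, during which the arm holds its last target. There are 200 camera calls.

## Working session

There is one attempt and no reset: what is moved stays moved. The work goes in short steps, Python scripts to look and compute and a tool call to move; the robot and the scene stay as the last step left them, time stands still between calls to the robot, and variables do not carry over. Pictures are saved under pics/ and viewed, at most 10 in all, crops included, and the job is handed in when it is done.

Besides the shell and the picture viewer there is one more tool, called as a command line: name --pt "numbers of a row" for each row, then --argument value for the rest. drive_tool: Moves the arm, as the interface text tells. Its arguments: {"type":"object","properties":{"increments":{"type":"array","items":{"type":"array","items":{"type":"number"}}},"claw":{"type":"number"},"force":{"type":"number"}},"required":["increments"]}

```bash
mkdir -p pics; python3 - <<'E'
from bench import *
import cv2,numpy as np
s=read_state();print(s['time'],s['ee_pos'],s['eef_rot'],s['width'])
for n in ('scene','top'):
    c=get_calibration(n);print(n,c)
    cv2.imwrite(f'pics/{n}0.png',camera(n))
E
```

```text
0.0 [ 0.26925717 -0.56357097  0.18606089] [ 9.75265424e-01  2.21035942e-01 -1.96392792e-04 -6.52518275e-04] 0.08691877645924684
scene {'K': array([[569.69465878,   0.        , 313.3389334 ],
       [  0.        , 569.69465878, 245.3160851 ],
       [  0.        ,   0.        ,   1.        ]]), 'position': array([1.25295302, 0.10812248, 0.88177905]), 'rotation': array([ 0.59756532,  0.71959797, -0.26921241, -0.2293886 ])}
top {'K': array([[613.51511616,   0.        , 322.29258061],
       [  0.        , 613.51511616, 230.38491973],
       [  0.        ,   0.        ,   1.        ]]), 'position': array([0.39547089, 0.00250677, 1.21446782]), 'rotation': array([-0.7004185 ,  0.71046399, -0.05086828,  0.04546725])}
```

View pics/scene0.png

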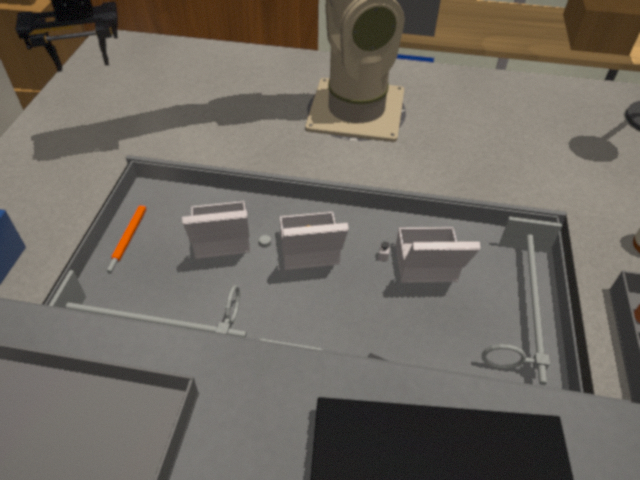

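View pics/top0.png

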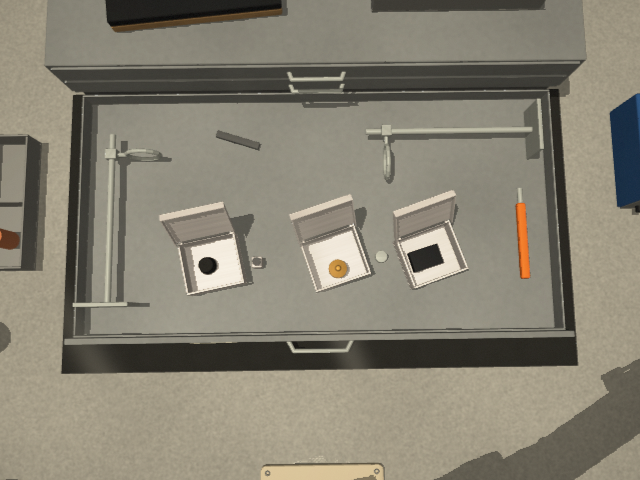

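The top picture shows the magnet (black block) in the right-hand case at about (430,253), the bob in the middle one (338,268) and the stopper on the left (207,265). In the scene picture the magnet case is the leftmost, at about (217,228). I'll zoom in on both to get the corners.

```bash
python3 - <<'E'
import cv2,numpy as np
a=cv2.imread('pics/top0.png')[180:300,280:480]
b=cv2.imread('pics/scene0.png')[190:270,170:303]
a=cv2.resize(a,None,fx=4,fy=4,interpolation=cv2.INTER_CUBIC)
cv2.imwrite('pics/ca.png',a)
b=cv2.resize(b,None,fx=6,fy=6,interpolation=cv2.INTER_CUBIC);cv2.imwrite('pics/cb.png',b)
E
```

```text
(no output)
```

View pics/ca.png

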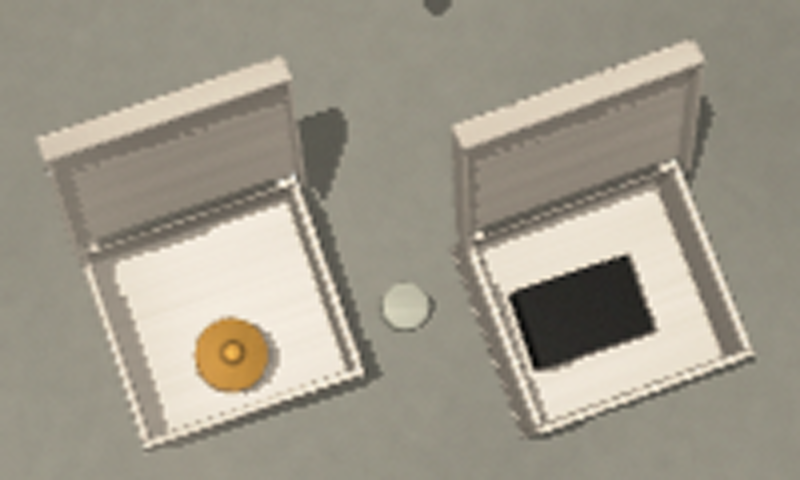

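View pics/cb.png

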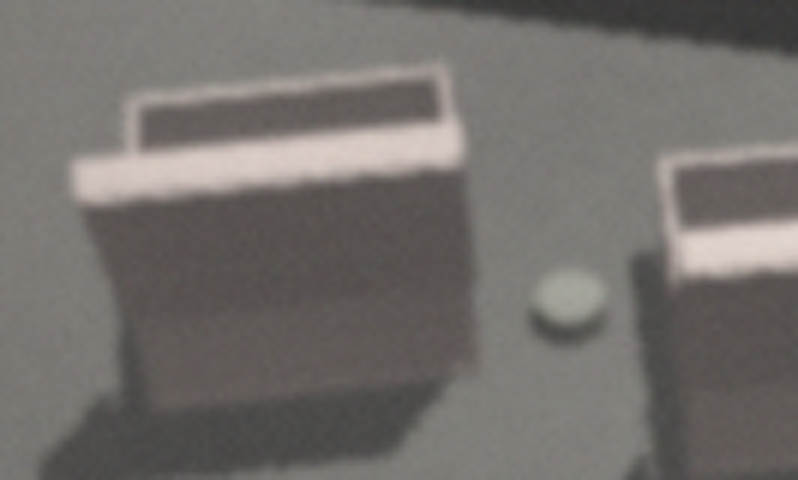

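In the top crop, the outer lid edge of the magnet case runs from (453,127) to (694,42), with the front rim corners at (537,435) and (750,352). In the scene crop the same edge runs from (82,205) to (465,165), with the rim corners at (128,97) and (448,67). Next I triangulate these.

```bash
cat > h.py <<'E'
from bench import *
import numpy as np
from scipy.spatial.transform import Rotation as R
def ray(n,p):
    c=get_calibration(n);d=R.from_quat(c['rotation']).apply(np.linalg.inv(c['K'])@[*p,1]);return c['position'],d/np.linalg.norm(d)
def tri(pt,ps):
    o1,d1=ray('top',pt);o2,d2=ray('scene',ps)
    t=np.linalg.lstsq(np.c_[d1,-d2],o2-o1,rcond=None)[0]
    a,b=o1+t[0]*d1,o2+t[1]*d2;return (a+b)/2,np.linalg.norm(a-b)
def plane(n,p,z):
    o,d=ray(n,p);return o+d*(z-o[2])/d[2]
T=lambda x,y:(280+(x-1.5)/4,180+(y-1.5)/4)
S=lambda x,y:(170+(x-2.5)/6,190+(y-2.5)/6)
E
python3 - <<'E'
from h import *
np.set_printoptions(precision=4,suppress=True)
for n,a,b in [('edge+y',(453,127),(465,165)),('edge-y',(694,42),(82,205)),('sk+y',(462,150),(462,122)),('sk-y',(704,65),(74,162)),('rim+y',(537,435),(448,67)),('rim-y',(750,352),(128,97))]:
    print(n,*tri(T(*a),S(*b)))
for p in [(38,138),(285,58)]: print('bob edge',plane('top',T(*p),tri(T(453,127),S(465,165))[0][2]))
r=R.from_quat(read_state()['eef_rot']);print(r.as_matrix())
c=get_calibration('wrist');print(c)
E
```

```text
edge+y [ 0.5734 -0.1311  0.1506] 0.0005202400904463555
edge-y [ 0.6099 -0.2384  0.15  ] 0.0017487687867695876
sk+y [ 0.5621 -0.1342  0.157 ] 3.140665931603663e-05
sk-y [ 0.5988 -0.2424  0.1558] 0.0008677922123389672
rim+y [ 0.4418 -0.1787  0.0571] 0.0010128025424791366
rim-y [ 0.4793 -0.2805  0.0599] 0.0016272429207851529
bob edge [0.571  0.0511 0.1506]
bob edge [ 0.6053 -0.0581  0.1506]
[[ 0.9022  0.4312 -0.0006]
 [ 0.4312 -0.9022  0.0011]
 [-0.0001 -0.0013 -1.    ]]
{'K': array([[375.4066,   0.    , 323.0759],
       [  0.    , 375.4066, 231.3135],
       [  0.    ,   0.    ,   1.    ]]), 'position': array([ 0.3379, -0.5296,  0.383 ]), 'rotation': array([ 0.8376, -0.5279, -0.0753,  0.1186])}
```

```bash
python3 - <<'E'
from h import *
print('ring near end',*tri((388,181),(236,287)));print('ring far/clamp',*tri((386,130),(224,328)));print('rod end',*tri((367,131),(245,333)))
E
```

```text
ring near end [ 0.65168408 -0.1384483   0.04380991] 0.002681407622098536
ring far/clamp [ 0.74984405 -0.13360228  0.05671846] 0.002120899298278923
rod end [ 0.74986443 -0.0969594   0.05169766] 0.0020445963157300524
```

drive_tool --pt "0.107 -0.044 -0.04 0 0 0.027" --pt "0.214 -0.088 -0.08 0 0 0.053" --pt "0.32 -0.132 -0.12 0 0 0.08" --pt "0.427 -0.176 -0.16 0 0 0.106" --pt "0.533 -0.22 -0.2 0 0 0.133" --claw 1 --force 10

```text
time: 0.52
ee_pos: [0.386, -0.4339, 0.2471]
eef_rot: [0.986, 0.169, -0.0, -0.0]
ft_force: [0.0, -0.5, -0.8]
width: 0.0614
grip_force: 0.0
```

drive_tool --pt "0.103 -0.056 0 0 0 0" --pt "0.206 -0.111 0 0 0 0" --pt "0.309 -0.167 0 0 0 0" --pt "0.412 -0.222 0 0 0 0" --pt "0.515 -0.278 0 0 0 0"

```text
time: 0.93
ee_pos: [0.5037, -0.3037, 0.2466]
eef_rot: [0.985, 0.17, -0.0, -0.0]
ft_force: [0.4, -0.6, 0.1]
width: 0.0278
grip_force: 0.0
```

drive_tool --pt "0.103 -0.056 0 0 0 0" --pt "0.206 -0.111 0 0 0 0" --pt "0.309 -0.167 0 0 0 0" --pt "0.412 -0.222 0 0 0 0" --pt "0.515 -0.278 0 0 0 0"

```text
time: 1.35
ee_pos: [0.6214, -0.1735, 0.2465]
eef_rot: [0.986, 0.17, -0.0, -0.0]
ft_force: [-0.1, -1.0, -0.3]
width: 0.0019
grip_force: 0.0
```

drive_tool --pt "0 0 0.08 0 0 0" --pt "0 0 0.16 0 0 0" --pt "0 0 0.24 0 0 0" --pt "0 0 0.32 0 0 0" --pt "0 0 0.4 0 0 0"

```text
time: 1.77
ee_pos: [0.6203, -0.1747, 0.1252]
eef_rot: [0.985, 0.17, -0.0, -0.0]
ft_force: [0.5, -0.5, -0.2]
width: 0.0004
grip_force: 0.0
```

```bash
python3 - <<'E'
from h import *
import cv2
a=camera('scene')[150:350,120:390];b=camera('top')[150:350,290:560]
cv2.imwrite('pics/pre.png',cv2.resize(np.vstack([a,b]),None,fx=1.5,fy=1.5,interpolation=cv2.INTER_CUBIC))
s=read_state();print(s['ee_pos'],s['ft_force'])
E
```

```text
[ 0.61781185 -0.17436375  0.12221879] [-1.33948391 -0.51824876 -0.25833575]
```

View pics/pre.png

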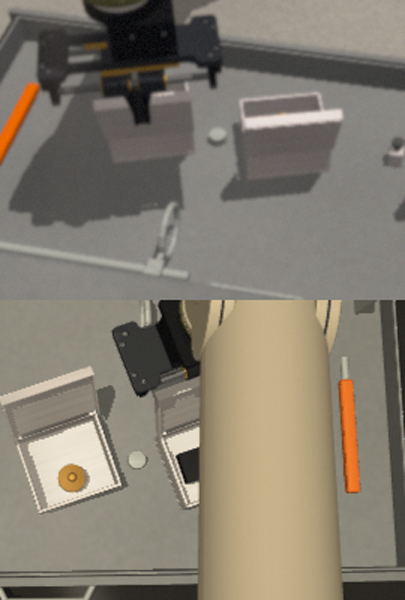

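The fingers are behind the magnet lid at about (140,115) in the upper half, near its centre. The bob lid is clear of them. I'll push gently along tool -x.

drive_tool --pt "-0.03 0 0 0 0 0" --pt "-0.06 0 0 0 0 0" --pt "-0.09 0 0 0 0 0" --pt "-0.11 0 0 0 0 0" --pt "-0.13 0 0 0 0 0"

```text
time: 2.28
ee_pos: [0.5835, -0.1887, 0.1282]
eef_rot: [0.986, 0.169, 0.001, 0.001]
ft_force: [0.1, 0.6, -0.1]
width: 0.0005
grip_force: 0.0
```

drive_tool --pt "-0.015 0 0 0 0 0" --pt "-0.03 0 0 0 0 0" --pt "-0.045 0 0 0 0 0" --pt "-0.06 0 0 0 0 0" --pt "-0.075 0 0 0 0 0"

```text
time: 2.7
ee_pos: [0.5624, -0.1955, 0.1268]
eef_rot: [0.985, 0.17, 0.0, 0.0]
ft_force: [-0.2, -0.7, -0.7]
width: 0.0008
grip_force: 0.0
```

```bash
python3 - <<'E'
from h import *
import cv2
a=camera('scene')[150:350,120:390]
cv2.imwrite('pics/mid.png',cv2.resize(a,None,fx=2.5,fy=2.5,interpolation=cv2.INTER_CUBIC))
s=read_state();p=s['ee_pos'];print(p,s['ft_force'],(p[0]-.556)*.943+(p[1]+.197)*.334)
E
```

```text
[ 0.56172656 -0.19601416  0.12685167] [ 0.06513813 -0.84092106 -0.03964568] 0.005729416772757006
```

View pics/mid.png

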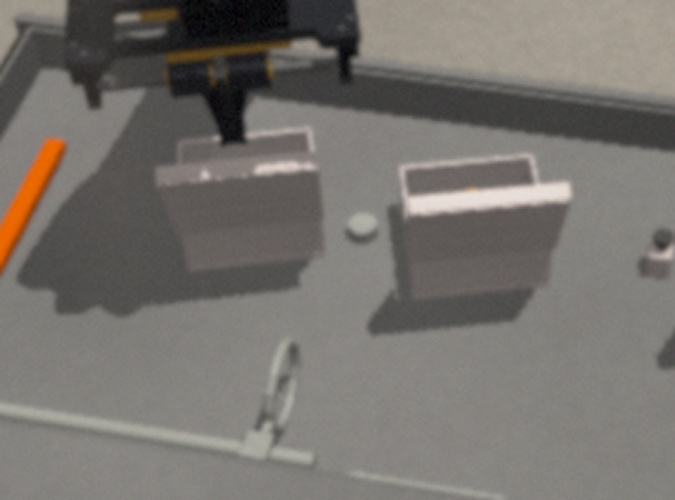

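```bash
python3 - <<'E'
from h import *
import cv2
def proj(n,P):
    c=get_calibration(n);q=R.from_quat(c['rotation']).inv().apply(np.array(P)-c['position']);u=c['K']@q;return u[:2]/u[2]
print('tcp',proj('scene',read_state()['ee_pos']))
H=np.array([.556,-.197,.056]);x=np.array([.943,.334,0]);y=np.array([-.334,.943,0])
for a in (1.95,1.75,1.57,1.4,1.2):
    e=H-.102*np.cos(a)*x+np.array([0,0,.102*np.sin(a)])
    print(a,proj('scene',e-.057*y),proj('scene',e+.057*y),proj('scene',e))
im=camera('scene')[190:270,170:270]
cv2.imwrite('pics/mid2.png',cv2.resize(im,None,fx=6,fy=6,interpolation=cv2.INTER_CUBIC))
E
```

```text
tcp [215.43896861 216.87233825]
1.95 [182.70669676 223.68503947] [247.30091765 216.74037892] [215.20544219 220.19103099]
1.75 [182.09718992 213.63113723] [246.16022461 206.86810829] [214.32700608 210.22868868]
1.57 [181.86823848 205.83638251] [245.27411965 199.23795127] [213.76540955 202.516954  ]
1.4 [181.93036853 199.82107482] [244.58857977 193.37276788] [213.44913955 196.57740243]
1.2 [182.33332991 194.63542928] [243.9951011  188.35059909] [213.34789308 191.47429299]
```

View pics/mid2.png

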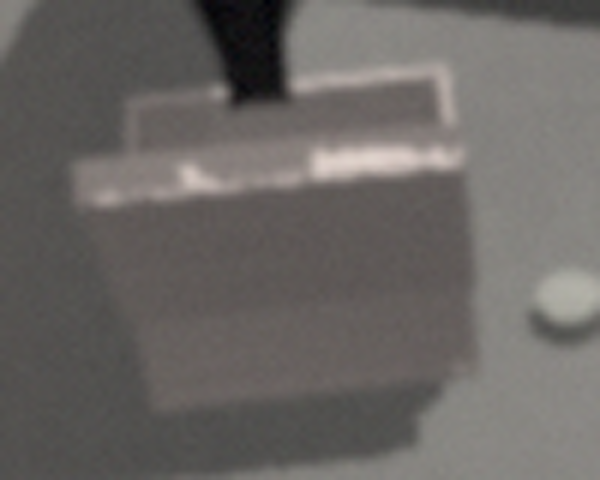

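```bash
python3 - <<'E'
from h import *
import cv2
x=np.array([.943,.334,0]);y=np.array([-.334,.943,0])
def at(p,q):  # ray point in the vertical plane through q along case y
    o,d=ray('scene',p);t=((np.array(q)-o)@x)/(d@x);return o+t*d
print(at((213,207),(.5617,-.196,.127)),at((215,231.5),(.6178,-.1744,.122)))
s=read_state();print(s['ee_pos'],s['ft_force'],s['width'],s['joint_positions'])
w=camera('wrist');cv2.imwrite('pics/w.png',w)
E
```

```text
[ 0.56214308 -0.19725097  0.15260697] [ 0.61854418 -0.1765011   0.15135221]
[ 0.56211123 -0.1959211   0.12687924] [ 0.98504643 -0.69907974  0.03248886] 0.00048599720818863306 [ 0.53373889  0.32772057 -0.3366818   1.60786828  0.11365344  1.225412
 -1.05501926]
```

View pics/w.png

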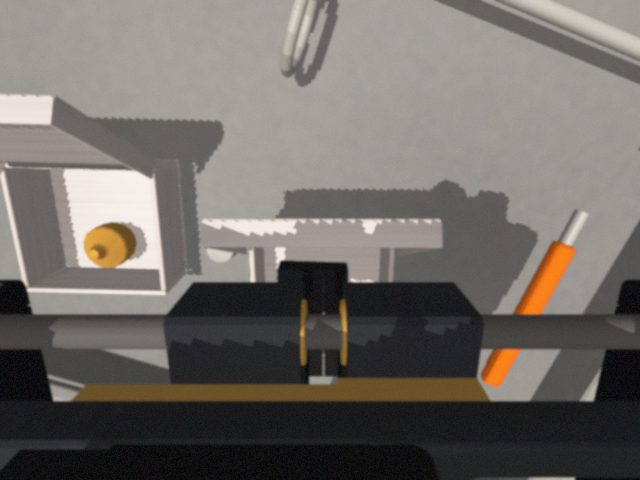

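The wrist view shows the lid strip at (205–440, 220–248) still standing open. The fingers, at about (312,270), are on its case side. The visible fingertips sit about 25 mm higher than the reported TCP, so they passed over the lid edge. I'll lift, go back behind the lid and try again lower.

drive_tool --pt "0 0 -0.12 0 0 0" --pt "0 0 -0.2 0 0 0" --pt "0.08 0 -0.2 0 0 0" --pt "0.17 0 -0.2 0 0 0" --pt "0.26 0 -0.2 0 0 0"

```text
time: 3.27
ee_pos: [0.6374, -0.1693, 0.1877]
eef_rot: [0.986, 0.169, 0.001, 0.0]
ft_force: [0.0, -0.1, -0.1]
width: 0.0005
grip_force: 0.0
```

drive_tool --pt "0 0 0.07 0 0 0" --pt "0 0 0.14 0 0 0" --pt "0 0 0.21 0 0 0" --pt "0 0 0.27 0 0 0" --pt "0 0 0.32 0 0 0"

```text
time: 3.68
ee_pos: [0.6359, -0.1688, 0.089]
eef_rot: [0.985, 0.17, -0.001, -0.0]
ft_force: [-0.4, -0.3, 0.5]
width: 0.0002
grip_force: 0.0
```

```bash
python3 - <<'E'
from h import *
import cv2
a=camera('scene')[170:290,150:310]
cv2.imwrite('pics/low.png',cv2.resize(a,None,fx=5,fy=5,interpolation=cv2.INTER_CUBIC))
s=read_state();p=s['ee_pos'];print(p,s['ft_force'],(p[0]-.556)*.943+(p[1]+.197)*.334)
E
```

```text
[ 0.63439964 -0.16860301  0.08603341] [-0.78112038  0.46684797 -1.86742239] 0.08341545274623376
```

View pics/low.png

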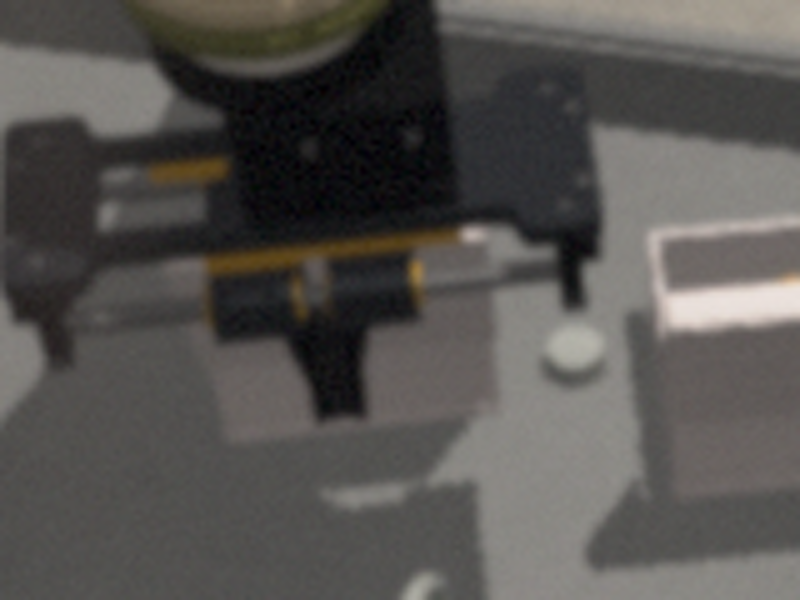

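The last picture shows the fingertip at crop (340,415), which is scene pixel (218,253). It is behind the magnet lid and well below its top edge.

```bash
python3 - <<'E'
from h import *
x=np.array([.943,.334,0])
def at(p,off):
    q=np.array([.556,-.197,0])+off*x
    o,d=ray('scene',p);t=((q-o)@x)/(d@x);return o+t*d
for off in (.074,.083,.093): print(off,at((218,253),off))
print('body bottom front? bar', [at((150+330/5,170+y/5),.083+.037)[2] for y in (235,260)], 'block bottom',at((150+250/5,170+335/5),.093))
s=read_state();print(s['ee_pos'],s['ft_force'])
E
```

```text
0.074 [ 0.62656274 -0.1744883   0.10341422]
0.083 [ 0.63479837 -0.1707726   0.11364798]
0.093 [ 0.64394907 -0.16664404  0.12501882]
body bottom front? bar [np.float64(0.2410368414696905), np.float64(0.2299360215911631)] block bottom [ 0.65222568 -0.19001183  0.17070203]
[ 0.63439964 -0.16860301  0.08603341] [-0.78112038  0.46684797 -1.86742239]
```

drive_tool --pt "-0.05 0 0 0 0 0" --pt "-0.09 0 0 0 0 0" --pt "-0.12 0 0 0 0 0" --pt "-0.14 0 0 0 0 0" --pt "-0.16 0 0 0 0 0"

```text
time: 4.15
ee_pos: [0.5911, -0.1854, 0.0915]
eef_rot: [0.985, 0.17, 0.001, 0.0]
ft_force: [0.5, 0.0, 0.9]
width: 0.0002
grip_force: 0.3
```

drive_tool --pt "-0.018 0 0 0 0 0" --pt "-0.036 0 0 0 0 0" --pt "-0.054 0 0 0 0 0" --pt "-0.072 0 0 0 0 0" --pt "-0.09 0 0 0 0 0"

```text
time: 4.57
ee_pos: [0.5651, -0.1945, 0.0908]
eef_rot: [0.985, 0.17, -0.0, -0.0]
ft_force: [0.0, -0.1, -0.6]
width: 0.001
grip_force: 0.1
```

```bash
cat > look.py <<'E'
from h import *
import cv2,sys
a=camera('scene');cv2.imwrite('pics/%s.png'%sys.argv[1],a)
s=read_state();p=s['ee_pos'];print(s['time'],p,s['ft_force'],(p[0]-.556)*.943+(p[1]+.197)*.334)
b=cv2.imread('pics/scene0.png')
for n,(u,v) in dict(lidface=(205,229),lidface2=(240,225),strip=(190,220),bobface=(310,245),stopface=(430,265)).items(): print(n,b[v-2:v+3,u-2:u+3].mean((0,1)).round(),a[v-2:v+3,u-2:u+3].mean((0,1)).round())
# profile down column through magnet lid, left and right of fingers
for u in (193,238): print(u,a[185:260:2,u].mean(-1).round().astype(int).tolist())
E
python3 look.py p1
```

```text
4.6167 [ 0.56417276 -0.19525811  0.09077917] [ 0.39448326 -0.70339723  0.0505795 ] 0.00828870838062689
lidface [81. 83. 88.] [90. 92. 98.]
lidface2 [81. 84. 88.] [91. 94. 99.]
strip [181. 187. 200.] [91. 93. 99.]
bobface [81. 83. 88.] [86. 88. 93.]
stopface [81. 82. 87.] [86. 88. 94.]
193 [26, 34, 62, 60, 35, 31, 35, 33, 25, 30, 57, 91, 92, 95, 94, 94, 93, 93, 95, 92, 94, 95, 94, 95, 95, 96, 93, 94, 93, 93, 93, 89, 88, 87, 84, 81, 77, 80]
238 [62, 63, 69, 95, 98, 80, 111, 102, 97, 97, 97, 97, 95, 98, 93, 96, 95, 93, 97, 97, 94, 96, 94, 95, 92, 94, 90, 92, 98, 93, 95, 99, 95, 99, 93, 80, 81, 80]
```

The lid is now about upright, with its top edge near v=200 in the scene view. I'll nudge it a little further.

drive_tool --pt "-0.01 0 0 0 0 0" --pt "-0.02 0 0 0 0 0" --pt "-0.03 0 0 0 0 0" --pt "-0.035 0 0 0 0 0" --pt "-0.035 0 0 0 0 0"

```text
time: 5.03
ee_pos: [0.5554, -0.1982, 0.0909]
eef_rot: [0.985, 0.17, -0.0, 0.0]
ft_force: [0.2, -0.2, 0.1]
width: 0.0005
grip_force: 0.0
```

```bash
python3 look.py p2
```

```text
5.0833 [ 0.55555447 -0.19800162  0.09086027] [ 0.98420792 -0.20734811 -0.22253637] -0.0007546759378431555
lidface [81. 83. 88.] [105. 107. 114.]
lidface2 [81. 84. 88.] [106. 108. 115.]
strip [181. 187. 200.] [107. 110. 116.]
bobface [81. 83. 88.] [86. 88. 94.]
stopface [81. 82. 87.] [86. 88. 93.]
193 [62, 58, 38, 34, 39, 30, 28, 33, 77, 109, 110, 111, 107, 107, 108, 107, 109, 111, 113, 112, 108, 107, 112, 110, 109, 109, 107, 108, 103, 93, 90, 94, 89, 84, 84, 81, 81, 81]
238 [170, 128, 97, 108, 140, 120, 111, 110, 112, 110, 112, 110, 109, 111, 110, 110, 112, 110, 109, 110, 110, 109, 106, 107, 110, 107, 83, 87, 95, 93, 95, 94, 96, 98, 94, 81, 81, 80]
```

The lid face is getting brighter, so it is tipping past upright. I'll back the fingers off and let it fall.

drive_tool --pt "0.03 0 0 0 0 0" --pt "0.06 0 0 0 0 0" --pt "0.09 0 0 0 0 0" --pt "0.12 0 0 0 0 0" --pt "0.15 0 0 0 0 0"

```text
time: 5.5
ee_pos: [0.5993, -0.1821, 0.0907]
eef_rot: [0.985, 0.17, 0.0, -0.0]
ft_force: [-0.2, 0.6, -1.1]
width: 0.0002
grip_force: 0.0
```

```bash
python3 look.py p3
```

```text
5.55 [ 0.600525   -0.18091806  0.09067012] [0.10669576 2.51240636 0.43460739] 0.047358446255056585
lidface [81. 83. 88.] [123. 127. 135.]
lidface2 [81. 84. 88.] [193. 199. 213.]
strip [181. 187. 200.] [ 97. 100. 105.]
bobface [81. 83. 88.] [86. 88. 94.]
stopface [81. 82. 87.] [87. 88. 94.]
193 [48, 57, 42, 33, 31, 35, 35, 28, 29, 50, 66, 42, 32, 36, 32, 32, 31, 52, 102, 122, 126, 124, 121, 121, 122, 122, 124, 119, 108, 94, 95, 93, 87, 88, 84, 81, 81, 82]
238 [21, 26, 23, 20, 25, 30, 31, 77, 160, 205, 185, 118, 88, 163, 201, 201, 202, 203, 202, 198, 202, 204, 199, 200, 194, 132, 59, 90, 96, 94, 97, 98, 100, 100, 94, 82, 82, 80]
```

drive_tool --pt "0.05 0 -0.08 0 0 0" --pt "0.08 0 -0.19 0 0 0" --pt "0.08 0 -0.31 0 0 0" --pt "0.08 0 -0.44 0 0 0" --pt "0.08 0 -0.57 0 0 0"

```text
time: 5.97
ee_pos: [0.6206, -0.1744, 0.2634]
eef_rot: [0.985, 0.17, -0.0, -0.0]
ft_force: [0.9, -0.7, -0.3]
width: 0.0003
grip_force: 0.0
```

drive_tool --pt "-0.05 0.09 0 0 0 0" --pt "-0.1 0.19 0 0 0 0" --pt "-0.15 0.31 0 0 0 0" --pt "-0.2 0.43 0 0 0 0" --pt "-0.25 0.55 0 0 0 0"

```text
time: 6.38
ee_pos: [0.6052, -0.357, 0.262]
eef_rot: [0.985, 0.17, 0.0, 0.0]
ft_force: [0.3, -0.1, 1.0]
width: 0.0006
grip_force: 0.0
```

```bash
python3 look.py p4 ; python3 - <<'E'
from h import *
import cv2
t=camera('top')[170:310,140:500];s=cv2.imread('pics/p4.png')[170:310,150:510]
cv2.imwrite('pics/fin.png',cv2.resize(np.vstack([t,s]),None,fx=2,fy=2,interpolation=cv2.INTER_CUBIC))
E
```

```text
6.4333 [ 0.60163076 -0.36710043  0.26051347] [-4.64813611 -6.93722177 -1.22985515] -0.013783737002570288
lidface [81. 83. 88.] [180. 186. 198.]
lidface2 [81. 84. 88.] [182. 188. 201.]
strip [181. 187. 200.] [160. 165. 173.]
bobface [81. 83. 88.] [81. 83. 88.]
stopface [81. 82. 87.] [81. 83. 89.]
193 [114, 127, 129, 126, 125, 126, 127, 124, 127, 148, 184, 188, 186, 187, 194, 192, 187, 190, 188, 192, 194, 191, 188, 190, 191, 191, 192, 182, 131, 100, 93, 93, 87, 84, 82, 79, 97, 118]
238 [59, 58, 67, 110, 127, 125, 128, 161, 190, 196, 194, 192, 193, 192, 191, 190, 191, 192, 192, 192, 193, 193, 190, 188, 191, 163, 76, 84, 93, 88, 89, 93, 93, 97, 107, 124, 126, 127]
```

View pics/fin.png

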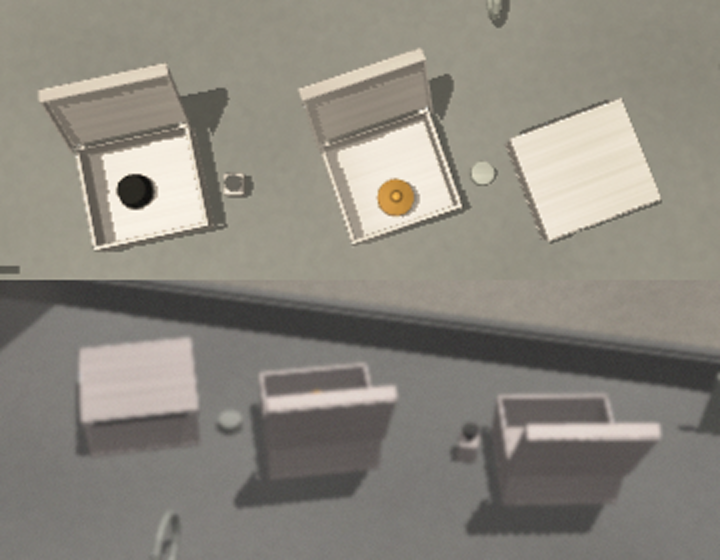

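The final picture shows the magnet case shut, at (585,170) in the top half. The bob and stopper cases are still open and the arm is clear.

```bash
python3 -c "
from bench import *
s=read_state();print(s['ft_force'],s['joint_vel']);print(close_job())"
```

```text
[ 0.30447454  0.10355085 -0.17889897] [-0.05352567 -0.03715293 -0.07027169  0.05262028 -0.03571046 -0.00595714
 -0.05996203]
the job is handed in; nothing more can be done
None
```

The magnet case is shut, the bob and stopper cases are still open, and I handed the job in at about 6.5 s with the arm clear; the first push passed over the lid without shutting it, and the second, lower one worked.

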